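Load and close the swing-arm drilling jig

TASK

Get the pine offcut ready for drilling in the jig on the bench: with a fingertip, slide it along the fence until its far end is home against the end stop, then push the red-knobbed cam lever round clockwise (seen from above) as far as it goes so that the cam clamps the wood against the fence, and push the aluminium guide arm round over the wood as far as its stop pin, so that the brass bush sits over the pencil cross. Everything is pushed, nothing is picked up: the offcut stays down on the jig's bed, and the tub, tape measure and pencil around the jig are left where they are.

Things in the scene. Friction and masses are not known exactly. Their poses are not given: they have to be found in the camera images.
- jig: wooden drilling jig bolted to the bench; bed 220 (x) x 190 (y) x 18 mm, origin under its centre at bench height, x along the work, y to the left. Dark 16 mm high strips on the bed (tops 34 mm above the bench): fence on the left, its right face at y +22 mm (x -105 to +80); end stop at the far end, its near face at x +70 mm (y -28 to +28)
- offcut_mid (a point): the pine offcut, 100 x 44 x 19 mm, lying flat on the bed between fence and cam, a pencil cross on top; this point: centre of its underside, x along its length towards the end stop, y to the fence, z up. Starts 20 to 45 mm short of the end stop, 1 to 4 mm off the fence, up to 1 deg askew; 40 to 85 g, slides with a push under 1 N
- cam: pale wooden eccentric disc, 40 mm across, 20 to 36 mm above the bench, fixed under the cam lever on a slightly springy rubber bush; presses the offcut's right side when the lever is round. Origin on the pivot axis at bench height
- cam_pivot (a point): pivot of the cam lever, 44 mm above the bench: upright axis, to the right of the offcut (jig x -5, y -47 mm)
- lever_knob (a point): centre of the red 24 mm ball on the end of the cam lever, 108 mm from the pivot axis, 44 mm above the bench; the lever between is a round steel bar 12 mm thick, 38 to 51 mm above the bench, clear on both sides from 15 to 95 mm from the axis
- cam_lever (a joint): cam lever angle, rad; 0 = open, pointing right (80 deg clockwise from the jig's x); grows clockwise seen from above to its hard end at 1.745, where it points along the jig's -x. Starts at 0 to 0.3. Stiff: stays where left (1 N at the knob); the cam meets the wood at about 1.29, then needs up to about 6 N
- guide_post (a point): pivot of the guide arm, 50 mm above the bench: upright axis of the steel post left of the fence (jig x +35, y +63 mm); its nut reaches 65 mm above the bench
- guide_knob (a point): foot of the black knob (16 mm across and high) on the end of the guide arm, 100 mm from the post axis, on the arm's top face 55 mm above the bench; the arm is a flat bar 22 mm wide, 46 to 55 mm above the bench, with a brass bush (18 mm, 41 to 58 mm above the bench) 63 mm from the axis
- guide_arm (a joint): guide arm angle, rad; 0 = open, 20 deg anticlockwise from the jig's x; grows clockwise seen from above to 1.920, where it points along the jig's -y across the offcut, against the 8 mm stop pin (jig x +20, y +33, top 58 mm above the bench). Starts at 0 to 0.4, turns with about 1 N at the knob, stays where left
- plug_tub: bystander: white tub with a red lid, 62 mm across, 64 mm high; origin at the centre of its foot
- tape_measure: bystander: yellow and black tape measure, 48 x 82 x 71 mm; origin at the centre of its foot
- pencil: bystander: red pencil lying down, 151 mm long, 9 mm thick; origin under its middle
- home (a point): point on the bed where the offcut's centre belongs: jig x +20, y 0, 18 mm above the bench, with the offcut's length along the jig's x, its far end on the end stop and its left side on the fence

How it is judged (in metres and radians):
On the way, in this order (a step that is already met when the one before it is completed fails the run):
1. the offcut is home against the end stop while the cam is still open (x of offcut_mid in the frame of jig above 0.0175 m and value of joint cam_lever below 0.9 rad), for 0.2 s.
2. the cam lever is round and the cam presses on the offcut (value of joint cam_lever above 1.6 rad and contact force between cam and offcut above 4 N), for 0.2 s.
At the end, for the whole second after the job is handed in: The offcut lies flat in the corner of the jig (far end within 2.5 mm of the end stop, side within 2 mm of the fence, within 0.03 rad of parallel), the cam lever is at 1.6 rad or more with the cam pressing on the wood with more than 4 N, and the guide arm is within 0.06 rad of its stop pin (all of step 2 and x of offcut_mid in the frame of jig between 0.0175 and 0.022 m and y of offcut_mid in the frame of jig between -0.002 and 0.002 m and z of offcut_mid in the frame of jig below 0.021 m and angle between the x axis of offcut_mid and the x axis of jig, either way round below 0.03 rad and value of joint guide_arm above 1.86 rad); the robot touches nothing.
It fails at once if the offcut is lifted off the bed of the jig or tipped (z of offcut_mid in the frame of jig above 0.026 m or angle between offcut_mid's own z axis and vertical above 0.2 rad).
It fails at once if a bystander (tub, tape measure, pencil) is moved more than 3 cm (distance of any of plug_tub, tape_measure, pencil from where it was at the start of the episode above 0.03 m).
It also fails if it takes over 69 s, if anything falls off the work surface, if the arm or the gripper's body presses on something with over 40 N, if the wrist force passes 120 N, or if a joint passes its speed limit or range.

ROBOT

A 7-joint arm with a two-finger parallel gripper is mounted at the origin on a cart in front of the work surface, level with it; the furniture and walls round the work are solid. World frame = base frame: x ahead of the robot, y to its left, z up, the work surface at z = 0. Lengths are in m, angles in degrees, forces in N, time in s.
With the tool pointing down it reaches from about 0.425 to 1.025 m from the base axis. Payload 3.6 kg.
Tool frame: the origin (TCP) lies midway between the tips of the shut fingers; the grasp point (between the pads) lies ctrl.pinch_z behind it (ctrl.pinch_z is the distance from the TCP to the grasp point, in m); z points along the fingers, y is the line along which they close (so a half turn about z gives the same grasp; the last joint's range is limited). The gripper opens to 85 mm and grips with 20 to 120 N. Pads are 22 mm wide; open, the fingers measure 114 mm over their backs; the gripper's body (76 mm by 85 mm) begins 54 mm behind the grasp point. The pads swing forward as they close: fully open they stand 13 mm farther back than shut.
Start: joints at [-69.242, 33.873, 2.773, 92.16, -1.908, 54.013, -1.931], TCP at [0.319, 0.651, 0.231] pointing down, gripper open.
Joint ranges: [-153.93, 153.93], [-27.13, 128.08], [-72.61, 78.16], [10.71, 143.7], [-87.88, 267.88], [4.46, 118.87], [-176.78, 176.78]. Speed limits (degrees/s): [147.25, 147.25, 180, 180, 180, 180, 180].

INTERFACE

Orientations are given as a 3x3 rotation matrix whose columns are the frame's x, y, z axes.
In Python, from plant import ctrl gives the robot as it stands. Calls block until the motion is done:
- ctrl.reach(position, orientation): joint-space move of the TCP to a pose.
- ctrl.move_l(position, feed=0.15, rot=None, f_stop=None): straight line of the TCP; rot=None keeps the orientation; feed is the mean speed in m/s. With f_stop (N) it stops when the force on the tool has changed by that much, and returns True; else False.
- ctrl.move_joints(angles): joint-space move.
- ctrl.set_gripper(opening, grasp_force=None): finger opening in m; grasp_force is the grip in N (None keeps the last); returns when the fingers have stopped.
- ctrl.dwell(seconds).
- ctrl.solve_ik(position, orientation): joint angles nearest the present ones, or None.
- ctrl.get_state(): the state.
- ctrl.camera(name): name is "side" or "top"; returns the picture (384x512x3 uint8, red, green, blue); there is no depth.
- ctrl.camera_params(name): a dict with "fx", "fy", "cx", "cy" (pixels), "D" ([k1, k2, p1, p2, k3] as OpenCV has them; the pictures are not rectified), "world_from_camera" (4x4, takes a point from camera to world coordinates). Camera axes: x right, y down, z forward; pixel columns grow to the right and rows downward; lengths in m; the calibration is good to about 2 mm. A picture is of the moment at which its call begins. camera_params takes no time and is no camera call.
A pose or a line that the arm cannot do raises ctrl.PlanningError and nothing moves.
- ctrl.sign_off(): hands the job in; it is judged then, once.
Trained networks look in the newest picture that a camera, given by its name, has taken for a name from the list of things; names that differ only in an ending like _2 or _b are one class to them, and where a whole thing is asked for, a point or a joint stands for the part that bears it (a point fixed in the world has none). Each returns a list of dicts, best first, with "p" (0 to 1); they miss things now and then, are a little off and sometimes report something else, mostly with a low value. They report only what shows in the picture. A call takes as long as a camera call.
- ctrl.regions_of(camera, thing): "region" (384x512 bool, what is visible of it) and "uv" ([column, row] in pixels, amid what is visible of it).
The state is a dict: "clock": time; "q": joint angles; "qd": joint speeds; "joint_torque": joint torques, N m; "ee_pos": TCP position; "tcp_rot": TCP orientation; "contact_force": force on the tool from outside, world axes, zero at the start; "torque": the same for the moment, N m; "grip_width": finger opening in m; "grip_force": force on a finger pad.
Only numpy, scipy, OpenCV 4.12 (cv2) and the standard library are available. Lean on these libraries where they do the work, as an engineer would, in place of code of your own. Each camera call takes 0.05 s, during which the arm holds its last target. There are 200 camera calls.

## Working session

There is one attempt and no reset: what is moved stays moved. The work goes in short steps, each a Python script; the robot and the scene stay as the last script left them, time stands still between calls to the robot, and variables do not carry over. Pictures are saved under pics/ and viewed, at most 10 in all, crops included, and the job is handed in when it is done.

```bash
mkdir -p pics; ls
python3 - <<'E'
from plant import ctrl
import cv2,numpy as np
for c in ("top","side"):
    im=ctrl.camera(c); cv2.imwrite(f"pics/{c}0.png",im[:,:,::-1])
    p=ctrl.camera_params(c); print(c,{k:(np.round(v,4).tolist() if k!='x' else 0) for k,v in p.items()})
    for n in ("jig","offcut_mid","cam","lever_knob","cam_lever","guide_arm","guide_knob","guide_post","plug_tub","tape_measure","pencil"):
        try:
            r=ctrl.regions_of(c,n)
            print(n,[(round(d["p"],2),np.round(d["uv"]).tolist(),int(d["region"].sum())) for d in r[:2]])
        except Exception as e: print(n,e)
s=ctrl.get_state();print(s["clock"],s["ee_pos"],ctrl.pinch_z,s["tcp_rot"])
E
```

```text
pics
top {'fx': 408.6903, 'fy': 408.6903, 'cx': 255.4142, 'cy': 193.4294, 'D': [0.0512, 0.0, 0.0, 0.0, 0.0], 'world_from_camera': [[-0.0943, -0.9691, 0.2279, 0.3727], [-0.9955, 0.093, -0.0166, 0.1976], [-0.0051, -0.2285, -0.9735, 0.9754], [0.0, 0.0, 0.0, 1.0]]}
jig [(0.86, [243.0, 227.0], 6899), (0.54, [265.0, 232.0], 839)]
offcut_mid [(0.65, [262.0, 230.0], 806)]
cam [(0.7, [210.0, 207.0], 531), (0.44, [275.0, 221.0], 154)]
lever_knob []
cam_lever [(0.69, [282.0, 208.0], 467)]
guide_arm [(0.96, [209.0, 209.0], 521)]
guide_knob [(0.67, [210.0, 209.0], 488), (0.44, [252.0, 226.0], 6971)]
guide_post [(0.89, [248.0, 225.0], 6979)]
plug_tub [(0.76, [204.0, 278.0], 629), (0.49, [262.0, 231.0], 886)]
tape_measure [(0.67, [255.0, 136.0], 617)]
pencil [(0.75, [291.0, 275.0], 212), (0.52, [245.0, 224.0], 6732)]
side {'fx': 357.4776, 'fy': 357.4776, 'cx': 252.4291, 'cy': 190.6327, 'D': [-0.0545, 0.0, 0.0, 0.0, 0.0], 'world_from_camera': [[0.9745, -0.1427, 0.1732, 0.4229], [-0.2236, -0.5502, 0.8045, -0.4795], [-0.0195, -0.8227, -0.5681, 0.5334], [0.0, 0.0, 0.0, 1.0]]}
jig [(0.6, [241.0, 217.0], 4891)]
offcut_mid [(0.84, [226.0, 212.0], 693), (0.23, [240.0, 216.0], 4856)]
cam [(0.74, [244.0, 220.0], 230)]
lever_knob [(0.92, [252.0, 224.0], 520), (0.55, [225.0, 209.0], 699)]
cam_lever [(0.73, [252.0, 222.0], 557), (0.56, [226.0, 210.0], 700)]
guide_arm [(0.58, [240.0, 174.0], 337), (0.33, [239.0, 216.0], 4912)]
guide_knob [(0.81, [244.0, 175.0], 357)]
guide_post [(0.61, [237.0, 216.0], 5136)]
plug_tub [(0.85, [185.0, 178.0], 687), (0.73, [255.0, 221.0], 610)]
tape_measure [(0.65, [324.0, 191.0], 735), (0.51, [227.0, 210.0], 692)]
pencil [(0.46, [186.0, 243.0], 190)]
1.2 [0.31911434 0.65098713 0.23128861] 0.0187 [[-8.97934903e-01  4.40128288e-01  2.32211067e-05]
 [ 4.40128287e-01  8.97934903e-01 -3.87164722e-05]
 [-3.78912568e-05 -2.45446058e-05 -9.99999999e-01]]
```

Run:
```python
import cv2
a=cv2.imread("pics/top0.png")[120:300,160:340]; b=cv2.imread("pics/side0.png")[130:280,150:350]
cv2.imwrite("pics/topc.png",cv2.resize(a,(600,600),interpolation=2)); cv2.imwrite("pics/sidec.png",cv2.resize(b,(800,600),interpolation=2))
```

```text
(no output)
```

View pics/topc.png

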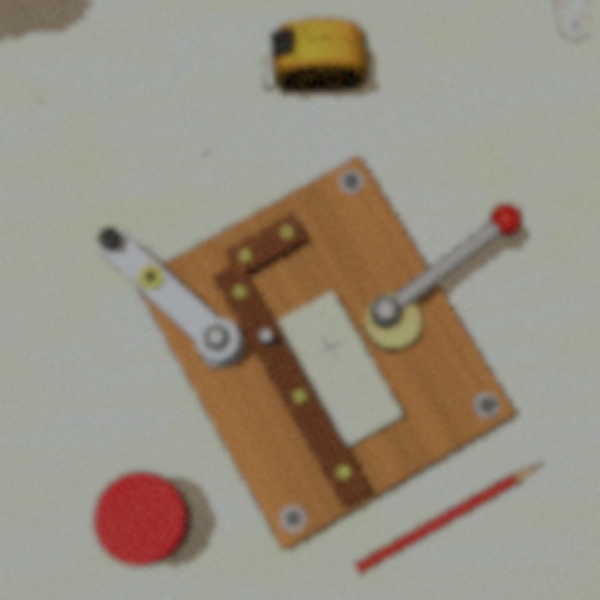

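View pics/sidec.png

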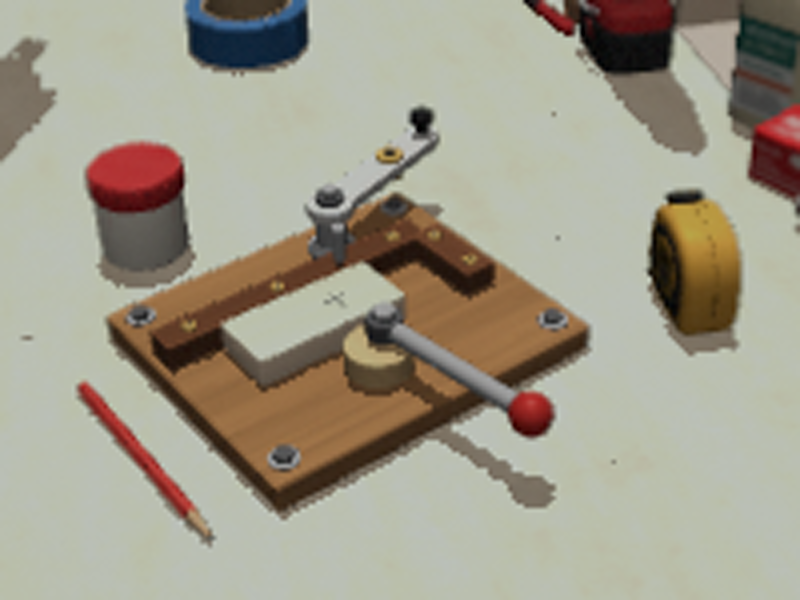

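The top view shows the jig turned about 30° anticlockwise, with the lever open at the right and the guide arm open at upper left. The offcut is short of the stop: in the top crop its corners are at (335,292), (405,412) and (348,445). I'll fit the poses from these points in both cameras.

```bash
cat > fit.py <<'E'
import numpy as np, cv2, json
from scipy.optimize import least_squares
from plant import ctrl
P={c:ctrl.camera_params(c) for c in("top","side")}
def proj(c,X):
    p=P[c]; T=np.linalg.inv(p["world_from_camera"]); K=np.array([[p["fx"],0,p["cx"]],[0,p["fy"],p["cy"]],[0,0,1.]])
    return cv2.projectPoints(np.array(X,float).reshape(-1,1,3),cv2.Rodrigues(T[:3,:3])[0],T[:3,3],K,np.array(p["D"],float))[0][:,0]
def crop(c,uv): return np.array(uv)/3.3333+[160,120] if c=="top" else np.array(uv)/4+[150,130]
def tf(j,X):
    X=np.array(X,float).reshape(-1,3); c,s=np.cos(j[2]),np.sin(j[2])
    return np.c_[j[0]+c*X[:,0]-s*X[:,1], j[1]+s*X[:,0]+c*X[:,1], X[:,2]]
E
cat > run1.py <<'E'
from fit import *
J={"top":[((.11,-.095,.018),(360,157)),((-.11,-.095,.018),(517,412)),((-.11,.095,.018),(287,548)),((.035,.063,.065),(216,338)),((-.005,-.047,.055),(386,311)),((.02,.033,.058),(267,335))],
"side":[((.11,-.095,.018),(588,328)),((-.11,-.095,.018),(281,489)),((-.11,.095,.018),(108,320)),((.11,.095,.018),(398,195)),((.035,.063,.065),(328,190)),((-.005,-.047,.055),(383,312))]}
def res(j): return np.concatenate([proj(c,tf(j,[x for x,_ in L]))-crop(c,[u for _,u in L]) for c,L in J.items()])
s=least_squares(lambda j:res(j).ravel(),[.6,.2,.5],loss="soft_l1"); j=s.x; print("jig",j,np.degrees(j[2])); print(np.round(res(j),1).tolist())
# offcut
O={"top":[((.05,-.022),(335,292)),((-.05,-.022),(405,412)),((-.05,.022),(348,445)),((.05,.022),(277,320))],
"side":[((-.05,.022),(223,325)),((-.05,-.022),(264,360)),((.05,-.022),(405,290)),((.05,.022),(362,264))]}
def ro(o): return np.concatenate([proj(c,tf(j,tf(o,[(*x,.037) for x,_ in L])))-crop(c,[u for _,u in L]) for c,L in O.items()])
o=least_squares(lambda o:ro(o).ravel(),[-.01,0,0],loss="soft_l1").x; print("offcut in jig",o); print(np.round(ro(o),1).tolist())
def rl(a): 
    X=tf(j,[(-.005+.108*np.cos(a[0]),-.047+.108*np.sin(a[0]),.044)]); return np.r_[proj("top",X)[0]-crop("top",(507,219)),proj("side",X)[0]-crop("side",(531,413))]
a=least_squares(rl,[-1.5]).x; print("lever",-np.radians(80)-a,rl(a))
def rg(a): 
    X=tf(j,[(.035+.1*np.cos(a[0]),.063+.1*np.sin(a[0]),.067)]); return np.r_[proj("top",X)[0]-crop("top",(110,238)),proj("side",X)[0]-crop("side",(422,117))]
g=least_squares(rg,[.2]).x; print("guide",np.radians(20)-g,rg(g))
json.dump(dict(j=j.tolist(),o=o.tolist(),lever=float(-np.radians(80)-a[0]),guide=float(np.radians(20)-g[0])),open("est.json","w"))
E
python3 run1.py
```

```text
jig [0.52437592 0.1835172  0.43235433] 24.772078482386636
[[0.3, -1.8], [1.2, -0.3], [-0.4, 0.9], [0.6, -0.8], [0.4, -1.0], [0.3, -0.4], [0.6, -1.3], [-1.3, 0.3], [-1.7, -1.5], [-0.9, -1.8], [-0.4, -0.8], [-0.2, -0.7]]
offcut in jig [-0.02098364 -0.00111706 -0.00364029]
[[-0.7, -1.2], [0.2, -0.1], [0.7, -0.3], [0.3, -0.3], [-1.1, -0.7], [-0.9, 0.2], [0.1, 0.6], [-0.2, -1.4]]
lever [0.04187331] [-0.02580439 -0.3204074  -0.22158425  0.17232446]
guide [0.04763627] [ 0.57019733 -0.18745812 -0.67061396 -0.2434709 ]
```

```bash
cat > h.py <<'E'
from fit import *
E=json.load(open("est.json")); j=E["j"]; yaw=j[2]
def W(x,y,z): return tf(j,[(x,y,z)])[0]
def R(a): # tool x at jig angle a (rad)
    a=a+yaw; c,s=np.cos(a),np.sin(a); return np.array([[c,s,0],[s,-c,0],[0,0,-1.]])
H=.011
def lever(th,z,gap=0.,r=.075): # finger centre on ccw side of the bar
    a=-np.radians(80)-th; d=.006+H+gap
    return W(-.005+r*np.cos(a)-d*np.sin(a), -.047+r*np.sin(a)+d*np.cos(a), z), R(a-np.pi/2)
def guide(th,z,gap=0.,r=.083):
    a=np.radians(20)-th; d=.011+H+gap
    return W(.035+r*np.cos(a)-d*np.sin(a), .063+r*np.sin(a)+d*np.cos(a), z), R(a+np.pi/2)
def F(): return np.round(ctrl.get_state()["contact_force"],1)
def snap(n,c="top",box=(160,120,340,300)):
    im=ctrl.camera(c); x,y,X,Y=box
    cv2.imwrite(f"pics/{n}.png",cv2.resize(im[y:Y,x:X,::-1],None,fx=3.3333,fy=3.3333,interpolation=2))
E
python3 - <<'E'
from h import *
for p in [(W(-.096,0,.12),R(np.pi)),(W(-.04,0,.023),R(np.pi)),lever(0,.03,.02),lever(.9,.03),lever(1.745,.03),guide(0,.044,.02),guide(1,.044),guide(1.92,.044)]:
    q=ctrl.solve_ik(*p); print(np.round(p[0],3), None if q is None else np.round(q))
ctrl.set_gripper(0)
ctrl.reach(W(-.096,0,.12),R(np.pi))
ctrl.move_l(W(-.096,0,.023),.1)
print(F(),ctrl.get_state()["clock"],ctrl.get_state()["grip_width"])
snap("s1","side",(150,120,350,290))
E
```

```text
[0.437 0.143 0.12 ] [-18.  26.  -7. 130.   8.  24.  83.]
[0.488 0.167 0.023] [-19.  39.  -6. 126.  14.  16.  77.]
[0.613 0.098 0.03 ] [ -6.  42. -11. 112.  16.  27.  97.]
[0.534 0.062 0.03 ] [-12.  39.   0. 123.  -1.  18.  62.]
[0.479 0.092 0.03 ] [-20.  38.   6. 130. -15.  13.  23.]
[0.559 0.344 0.044] [-39.  43.   4. 107.  -6.  30.  15.]
[0.616 0.259 0.044] [-35.  44.  13. 106. -17.  32. -24.]
[0.585 0.189 0.044] [-40.  44.  26. 114. -36.  31. -54.]
[ 0.2 -0.2 -0.4] 5.0083 0.00021506745838893352
```

View pics/s1.png

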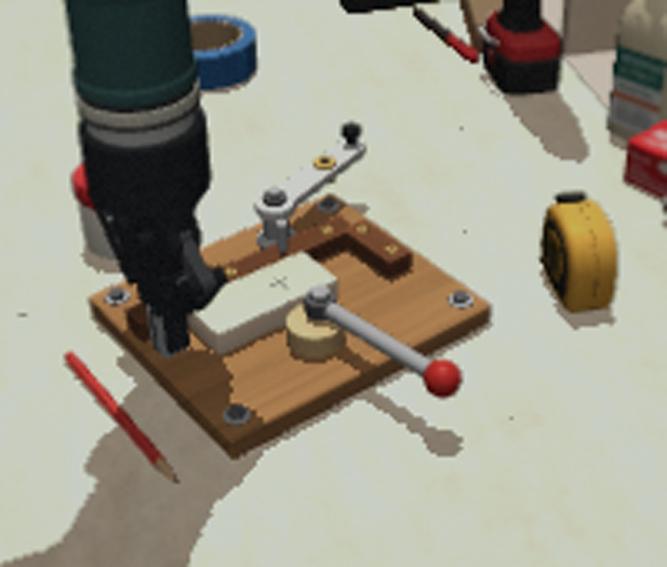

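The shut fingertip is on the bed just behind the offcut's near end, at about (170,340) in the crop. Nothing is touching, so I'll push now.

Run:
```python
from h import *
c,s=np.cos(yaw),np.sin(yaw)
def jx():
    d=ctrl.get_state()["ee_pos"][:2]-np.array(j[:2]); return np.round([c*d[0]+s*d[1],-s*d[0]+c*d[1]],4)
print(ctrl.move_l(W(-.05,0,.023),.04,f_stop=6),F(),jx())
print(ctrl.move_l(W(-.03,0,.023),.02,f_stop=5),F(),jx())
print(ctrl.get_state()["clock"])
p=ctrl.get_state()["ee_pos"]; ctrl.move_l(p-np.array([c,s,0])*.012,.06)
ctrl.move_l(W(-.06,0,.12),.15)
snap("t2a"); 
ctrl.reach(*lever(E["lever"],.12,.02))
snap("t2"); print(F(),ctrl.get_state()["clock"])
```

```text
False [-0.6 -0.4  0.1] [-0.0502  0.    ]
True [-0.2 -0.  -0.7] [-0.0415  0.    ]
6.9667
[ 0.5 -0.5 -0.2] 8.8667
```

View pics/t2.png

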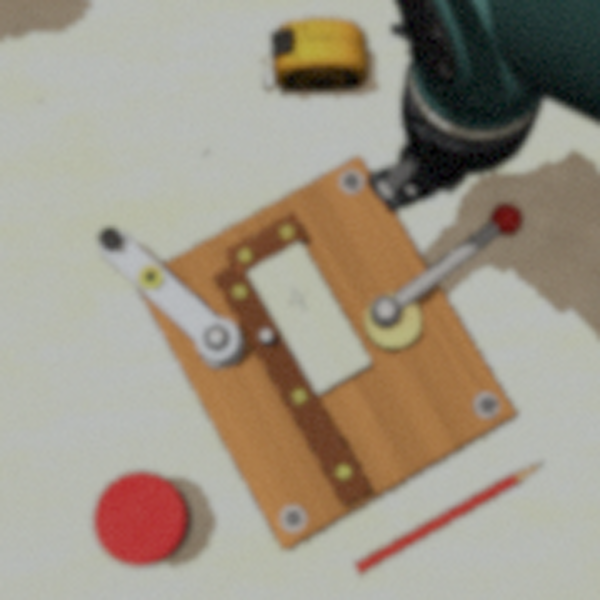

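The offcut looks home: its far end is against the stop at about (275,255), and the finger stopped at jig x −41.5 mm where −41 was expected. Next, the lever.

Run:
```python
from h import *
p,r=lever(E["lever"],.032,.02); ctrl.move_l(p,.12)
print(F())
for th in list(np.arange(.15,1.7,.15))+[1.70,1.75,1.79]:
    p,r=lever(th,.032); st=ctrl.move_l(p,.08,rot=r,f_stop=25 if th<1.6 else 15)
    f=F(); print(round(th,2),st,f,round(ctrl.get_state()["clock"],1))
    if st or np.linalg.norm(f)>28: break
snap("t3"); snap("s3","side",(150,120,350,290))
```

```text
[0.2 0.6 0.6]
0.15 False [-0.2  0.5 -0.7] 10.2
0.3 False [ 0.6 -0.9 -1.2] 10.6
0.45 False [-0.5  0.1  0.6] 10.8
0.6 False [-0.1 -0.1 -0.9] 11.2
0.75 False [ 0.1 -0.5  0.2] 11.4
0.9 False [-0.3 -0.  -0. ] 11.8
1.05 False [-0.7 -0.1  0.4] 12.1
1.2 False [-0.4 -0.3  0.6] 12.3
1.35 False [-0.2  0.4 -0.1] 12.7
1.5 False [ 0.1 -0.7 -0.3] 12.9
1.65 False [ 0.4 -1.4  0.9] 13.2
1.7 False [ 1.3 -2.6 -0.9] 13.5
1.75 False [ 0.9 -2.5 -0.6] 13.8
1.79 False [ 2.6 -5.5 -0.3] 14.0
```

View pics/s3.png

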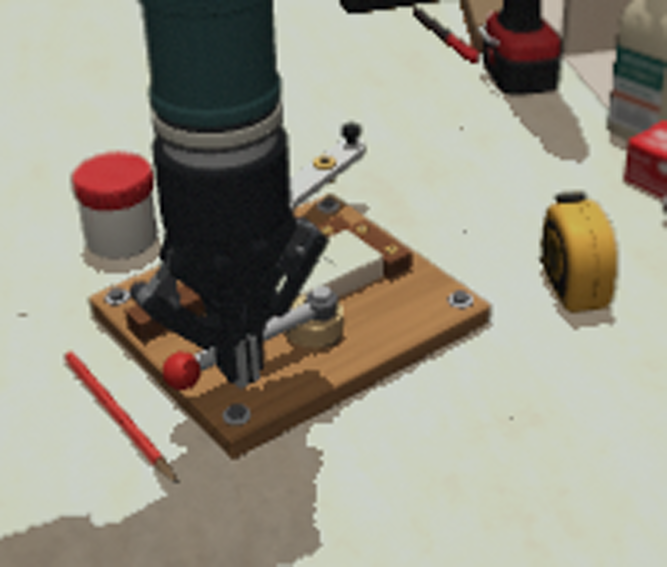

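The lever has come round (knob at about (182,370) in the crop), but the force is only 6 N, so it isn't at its hard end yet. I'll push on until the force rises.

Run:
```python
from h import *
_,r=lever(1.745,.032)
for th in np.arange(1.81,2.1,.02):
    p,_=lever(1.745,.032); n=W(0,1,0)-W(0,0,0); n[2]=0
    p=p+n*.075*(th-1.745); st=ctrl.move_l(p,.03,rot=r,f_stop=20)
    f=F(); print(round(th,2),st,f,round(ctrl.get_state()["clock"],1))
    if st or np.linalg.norm(f)>24: break
p=ctrl.get_state()["ee_pos"]
ctrl.move_l(p-n*.02,.06); print(F()); q=p-n*.02; q[2]=.14; ctrl.move_l(q,.15)
ctrl.reach(*guide(E["guide"],.14,.025))
snap("t4"); print(F(),ctrl.get_state()["clock"])
```

```text
1.81 False [ 2.3 -8.5 -1. ] 14.3
1.83 False [  3.6 -10.   -0. ] 14.6
1.85 False [  3.7 -11.8  -0.4] 14.8
1.87 False [  4.4 -13.8  -2.6] 15.1
1.89 False [  4.  -15.9  -2. ] 15.3
1.91 False [  5.8 -17.4  -1.7] 15.6
1.93 False [  6.3 -19.3  -1.9] 15.8
1.95 False [  6.9 -21.9  -2.1] 16.1
1.97 False [  7. -24.  -3.] 16.4
[-0.4  0.2 -0.2]
[-0.2 -0.5  0.2] 19.0333
```

View pics/t4.png

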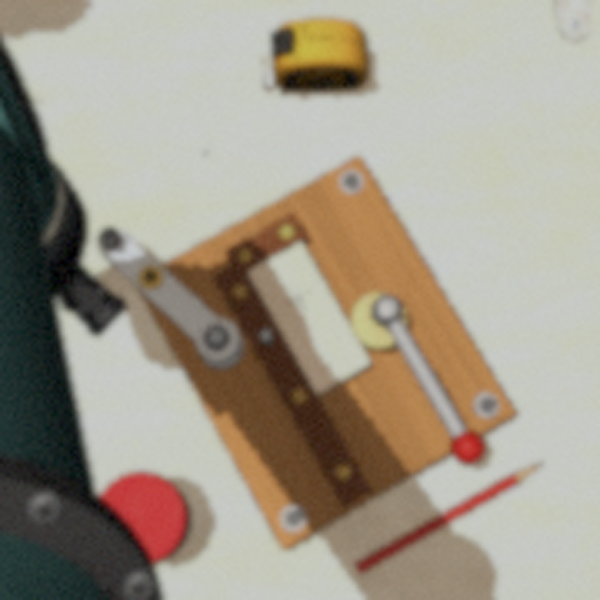

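The lever is now parallel to the fence (knob at (468,447)) and the cam touches the wood at about (352,320). Next, the guide arm.

Run:
```python
from h import *
p,r=guide(E["guide"],.044,.025); print(ctrl.move_l(p,.1,f_stop=6),F())
for th in list(np.arange(.15,1.85,.17))+[1.88,1.92,1.96,2.0,2.04,2.08,2.12,2.16,2.2]:
    p,r=guide(min(th,1.92),.044)
    if th>1.92: p=p-(W(1,0,0)-W(0,0,0))*.083*(th-1.92)
    st=ctrl.move_l(p,.08 if th<1.8 else .03,rot=r,f_stop=12)
    f=F(); print(round(th,2),st,f,round(ctrl.get_state()["clock"],1))
    if st or np.linalg.norm(f)>10: break
u=W(1,0,0)-W(0,0,0); p=ctrl.get_state()["ee_pos"]+u*.012
ctrl.move_l(p,.05); print(F()); p[2]=.16; ctrl.move_l(p,.15)
ctrl.reach([.45,.5,.25],r)
snap("t5"); snap("s5","side",(150,120,350,290)); print(F(),ctrl.get_state()["clock"])
```

```text
False [-0.2  0.4 -0.6]
0.15 False [ 0.6  0.2 -0.5] 20.7
0.32 False [-0.3  1.2  0.4] 21.0
0.49 False [ 0.1 -0.7 -0.5] 21.4
0.66 False [-0.  -0.3 -0.3] 21.7
0.83 False [ 0.2 -0.7 -0.1] 22.0
1.0 False [ 0.6 -0.9  0.5] 22.4
1.17 False [-0.3  0.5 -0.1] 22.7
1.34 False [0.3 0.5 0.5] 23.0
1.51 False [-0.4  0.1  0.4] 23.4
1.68 False [-0.3 -0.1 -1.1] 23.7
1.88 False [-0.2 -0.6  0.5] 24.4
1.92 False [ 0.6  0.2 -0.2] 24.7
1.96 False [ 4.2  1.7 -3.3] 25.0
2.0 False [ 9.8  3.8 -5.9] 25.2
[ 0.4  0.2 -0.5]
[-0.1 -0.8  0.2] 28.0667
```

View pics/t5.png

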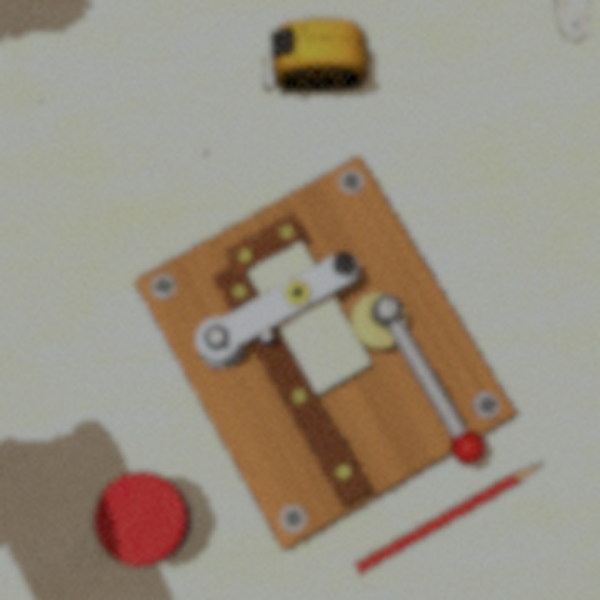

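View pics/s5.png

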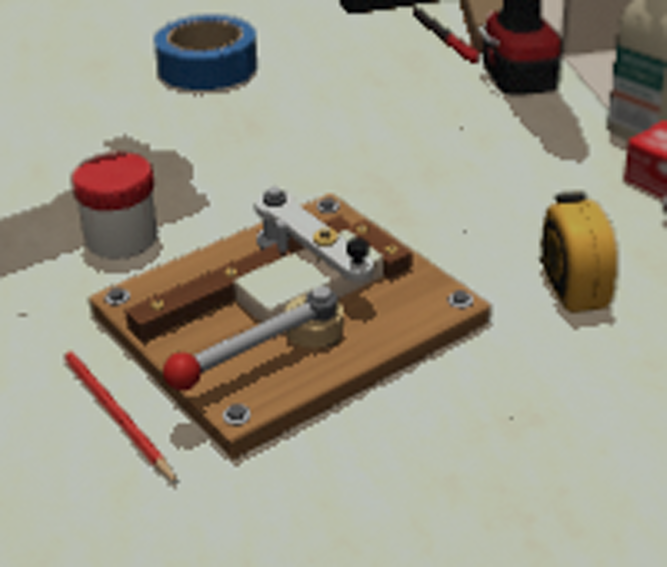

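The arm is against its pin at (268,335) and the bush is over the cross at (297,292). The wood is flush in the corner and the bystanders haven't moved. I'll check the angles numerically, then hand in.

Run:
```python
from h import *
def ang(px,py,r,z,ut,us,a0):
    def f(a):
        X=tf(j,[(px+r*np.cos(a[0]),py+r*np.sin(a[0]),z)]); return np.r_[proj("top",X)[0]-(np.array(ut)/3.3333+[160,120]),proj("side",X)[0]-(np.array(us)/3.3333+[150,120])]
    s=least_squares(f,[a0]); return s.x[0],s.fun
a,f=ang(-.005,-.047,.108,.044,(468,447),(182,371),-3.1); L=-np.radians(80)-a; print("lever",L,f)
g,f=ang(.035,.063,.1,.067,(345,263),(358,247),-1.5); G=np.radians(20)-g; print("guide",G,f)
if L>1.66 and G>1.85: print(ctrl.sign_off())
```

```text
lever 1.7458216147659884 [ 0.16371569 -0.21177064 -0.48467089  0.04939831]
guide 1.9167393477746262 [ 0.10057301 -0.47593353 -0.41626177  0.05893712]
the job is handed in; nothing more can be done
None
```

The job is handed in: the offcut looks home against the end stop and fence, and from the final pictures the cam lever is at about 1.746 rad and the guide arm at about 1.917 rad, both at their stops. The tub, tape measure and pencil look unmoved; I had no direct reading of the cam's clamping force, and the hand-in returned no verdict.

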